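Assemble the stamp chest, put the stamps away and slide its lids home

ROBOT

A 6-joint arm with a two-finger parallel gripper is mounted at the origin on the work surface. World frame = base frame: x ahead of the robot, y to its left, z up, the work surface at z = 0. Lengths are in mm, angles in rad, forces in N, time in s.
With the tool pointing down it reaches from about 300 to 775 mm from the base axis. Payload 14.6 kg.
Tool frame: the origin (TCP) lies at the very end of the fingers, on their centre line; the grasp point (between the pads) lies 19 mm behind it; z points along the fingers, y is the line along which they close (so a half turn about z gives the same grasp; the last joint's range is limited). The gripper opens to 94 mm and grips with 3 to 60 N. Pads are 16 mm wide; open, the fingers measure 119 mm over their backs; the gripper's body (75 mm by 177 mm) begins 78 mm behind the grasp point.
Start: joints at [1.171, 0.3, 1.521, -0, 1.321, -0.067], TCP at [179.677, 519.813, 205.446] pointing down, gripper open.
Joint ranges: [-3.03, 3.03], [-0.79, 2.21], [0.23, 2.52], [-1.04, 4.18], [0, 3.07], [-2.55, 2.55]. Speed limits (rad/s): [2.22, 2.22, 2.57, 3.14, 3.14, 3.14].

INTERFACE

Orientations are given as [roll, pitch, yaw] about the fixed x, y, z axes, in that order (R = Rz(yaw) Ry(pitch) Rx(roll)).
In Python, from cell import manip, camera, get_calibration gives the robot as it stands. The module is installed in compiled form; this text tells all that it offers.
- The arm moves only by the tool jog_arm, never from a script. Its argument "plan" is one flat list of numbers, 6 for each row, row after row: the shift along the world's x, y, z in m, then the turn, a rotation vector about the world's x, y, z in degrees. A call has 1 to 20 rows; each row is the pose to reach, as a shift and turn from the pose commanded when the call began; what a row does not reach only later rows make up. A row lasts 1/10 s, in which the tool goes at most 50 mm and 8.59 degrees, less where a joint would pass 70% of its speed; a pose out of reach is approached as far as the arm can. A call with a gripper value outside its range is refused whole. "claw" is the finger opening in m, from 0 to 0.094, set as the call begins (left out, the last holds). The fingers move at their own pace and stop on an object; "force" is the grip in N (left out, the last holds). Time passes only in rows, so rows that repeat a pose let the fingers close. It gives the time, the measured TCP pose, the force, the opening and the grip force at its end, in the units of the state.
- manip.read_state(): the state, without advancing time (a new reading comes with each control period).
- camera(name): name is "scene" or "top" or "wrist"; returns (picture, depth): 384x512x3 uint8, red, green, blue; 384x512 float32, mm along the optical axis (not along the pixel's ray), 0 where there is no reading.
- get_calibration(name): a dict with "fx", "fy", "cx", "cy" (pixels), "origin" and "attitude" of the camera in the world. Camera axes: x right, y down, z forward; pixel columns grow to the right and rows downward; lengths in mm; the calibration is good to about 2 mm. A picture is of the moment at which its call begins: read the wrist's pose just before it. get_calibration takes no time and is no camera call; for the wrist camera it gives the pose at the moment of the call.
- manip.sign_off(): hands the job in; it is judged then, once.
The state is a dict: "clock": time; "joints": joint angles; "qd": joint speeds; "effort": joint torques, N m; "eef_pos": TCP position; "eef_rot": TCP orientation; "wrist_force": force on the tool from outside, world axes, zero at the start; "moment": the same for the moment, N m; "finger_gap": finger opening in mm; "finger_force": force on a finger pad.
Only numpy, scipy, OpenCV 4.12 (cv2) and the standard library are available. Lean on these libraries where they do the work, as an engineer would, in place of code of your own. Each camera call takes 0.05 s, during which the arm holds its last target. There are 200 camera calls.

TASK

The painted parts of the stamp chest are dry: first set the chest squarely down on its plinth so that the two dowels come up through the holes in its floor and it sits flat. Then lay every hand stamp, handle up, in the bays of the chest, and finally put on every lid lying on the bench, one to a bay, entering the grooves from the bays' open end and sliding it in until it is fully home; every stamp must end up under a lid. Do not knock over the paint bottle or the water jar.

Things in the scene. Friction and masses are not known exactly. Their poses are not given: they have to be found in the camera images.
- plinth: fixed pink plinth board, 150 (own x) x 266 (own y), its top 20 mm above the bench. Two upright dowels, 12 mm diameter, stand on it at x = +30, y = -89 and +89; they rise 10 mm above its top and taper to 8 mm over their upper 5 mm. Origin: board's centre at bench height, z up; own x points away from the robot, turned up to 0.2 rad
- chest: loose pink fibreboard chest, 128 (x) x 244 (y) x 62 mm, 0.5 to 0.75 kg; origin: centre of underside, z up, own x away from the robot (turned up to 0.25 rad). Floor 10 mm thick with two 16 mm holes through it at x = +30, y = -89 and +89, which take the dowels. Seated, its origin is 20 mm above the plinth's and its axes those of the plinth; dowel tops are then flush with the bay floors
- chest_handle (a point): middle of the chest's carrying handle, 83 mm above the chest's underside, over its origin: a bar along the chest's x on the middle wall, 72 long, 12 thick (y), from 74 to 92 mm above the underside; between it and the wall top (62 mm) is a 12 mm gap
- bay0 (a point): point at chest x = -3.5, y = -89, z = 48 mm: where the origin of a lid lies when fully home in this bay (its front edge then flush with the open end). Four like bays side by side at y = -89, -31, +31, +89 run along the chest's x. Each is clear inside for stamps from x = -56 to +56 and 37 mm wide; floor at z = 10 (38 mm below the ledges)
- bay1 (a point): the same point of the next bay, y = -31. Along both sides of each bay runs a groove for the lid: ledges at z = 48, lips from z = 57 to 62 mm above the chest's underside, so the groove is 9 mm high; 50 wide from groove bottom to groove bottom; ledges and lips stick out 6.5 mm each side, 37 mm between them, so a lid cannot go in from above
- bay2 (a point): the same point of the third bay, y = +31. The grooves are open only at the end nearest the robot, chest x = -64, over the low front wall (top at z = 48, 8 thick); they end at the back wall's inner face, x = +56 (back wall top z = 62)
- bay3 (a point): the same point of the fourth bay, y = +89. Bay points move with the chest and have its axes
- lid0: sliding lid, bare fibreboard panel 119 long (own x) x 45 wide (own y) x 6 mm thick, with a wooden finger batten upright on its middle: 14 thick along x, 30 along y, rising from 6 to 30 mm above the underside; all lids are alike and symmetrical end for end. Mass 50 g. Origin: centre of the panel's underside, z up. May be absent (3 or 4 of the four lids are there)
- lid1: sliding lid, bare fibreboard panel 119 long (own x) x 45 wide (own y) x 6 mm thick, with a wooden finger batten upright on its middle: 14 thick along x, 30 along y, rising from 6 to 30 mm above the underside; all lids are alike and symmetrical end for end. Mass 50 g. Origin: centre of the panel's underside, z up. May be absent (3 or 4 of the four lids are there)
- lid2: sliding lid, bare fibreboard panel 119 long (own x) x 45 wide (own y) x 6 mm thick, with a wooden finger batten upright on its middle: 14 thick along x, 30 along y, rising from 6 to 30 mm above the underside; all lids are alike and symmetrical end for end. Mass 50 g. Origin: centre of the panel's underside, z up. May be absent (3 or 4 of the four lids are there)
- lid3: sliding lid, bare fibreboard panel 119 long (own x) x 45 wide (own y) x 6 mm thick, with a wooden finger batten upright on its middle: 14 thick along x, 30 along y, rising from 6 to 30 mm above the underside; all lids are alike and symmetrical end for end. Mass 50 g. Origin: centre of the panel's underside, z up. May be absent (3 or 4 of the four lids are there)
- stamp0: wooden hand stamp: base 56 long (own x) x 30 wide (own y) x 13 mm high, with an upright handle bar on its middle: 12 thick along x, 26 along y, rising from 13 to 35 mm above the underside. Mass 60 g. Origin: centre of the underside, z up. May be absent (2 or 3 of the three are there)
- stamp1: wooden hand stamp: base 56 long (own x) x 30 wide (own y) x 13 mm high, with an upright handle bar on its middle: 12 thick along x, 26 along y, rising from 13 to 35 mm above the underside. Mass 60 g. Origin: centre of the underside, z up. May be absent (2 or 3 of the three are there)
- stamp2: wooden hand stamp: base 56 long (own x) x 30 wide (own y) x 13 mm high, with an upright handle bar on its middle: 12 thick along x, 26 along y, rising from 13 to 35 mm above the underside. Mass 60 g. Origin: centre of the underside, z up. May be absent (2 or 3 of the three are there)
- paint_bottle: bystander: upright paint bottle, 42 mm diameter, 125 mm tall; origin under its centre
- water_jar: bystander: upright open glass jar, 72 mm diameter, 85 mm tall; origin under its centre
Not all that is in view belongs to the job. Leave any green, red or white look-alike of the stamp2 alone.

How it is judged:
By the outcome, as a careful person would: the job done as asked, in the order asked, and still so for the second after the job is handed in, with the robot touching nothing.
Of lid0, lid1, lid2, lid3 only 3 to 4 are there at a start; the rules pass over those that are not, and their reading is None.
Of stamp0, stamp1, stamp2 only 2 to 3 are there at a start; the rules pass over those that are not, and their reading is None.
At some moment in a run one of lid0, lid1, lid2, lid3, stamp0, stamp1, stamp2 may be knocked a few centimetres aside while the robot is not near it.
Once in a run the grip may slacken for a moment while it holds something.
It also fails if it takes over 210 s, if anything falls off the work surface, if the arm or the gripper's body presses on something with over 40 N, if the wrist force passes 120 N, or if a joint passes its speed limit or range.

## Working session

There is one attempt and no reset: what is moved stays moved. The work goes in short steps, Python scripts to look and compute and a tool call to move; the robot and the scene stay as the last step left them, time stands still between calls to the robot, and variables do not carry over. Pictures are saved under pics/ and viewed, at most 14 in all, crops included, and the job is handed in when it is done.

Besides the shell and the picture viewer there is one more tool, called after "Emit:" as name(argument=value, ...), one argument or row to a line, values as JSON. jog_arm: Moves the arm, as the interface text tells. Its arguments: {"type":"object","properties":{"plan":{"type":"array"},"claw":{"type":"number"},"force":{"type":"number"}},"required":["plan"]}

```bash
mkdir -p pics; python3 - <<'E'
from cell import manip, camera, get_calibration
import cv2, numpy as np
s=manip.read_state(); print(s)
for n in("top","scene"):
    p,d=camera(n); np.savez(n+".npz",p=p,d=d); cv2.imwrite(f"pics/{n}0.png",cv2.resize(p[:,:,::-1],(800,600)))
    print(n,get_calibration(n))
E
```

```text
{'clock': 0.0, 'joints': array([ 1.17140256e+00,  3.00457323e-01,  1.52159345e+00,  6.19900850e-06,
        1.32069116e+00, -6.65737751e-02]), 'qd': array([-0.00046845,  0.00044276, -0.00138185, -0.0001805 , -0.00146061,
       -0.00047392]), 'effort': array([ 2.53852464e-03, -5.31813526e+01, -3.52729154e+01,  7.09502120e-02,
        2.46710074e-02, -9.68912400e-05]), 'eef_pos': array([179.57433251, 519.57762898, 204.88865597]), 'eef_rot': array([-3.14044633e+00, -8.24458602e-05,  2.80877108e+00]), 'wrist_force': array([0.08966064, 0.5444727 , 0.39656791]), 'moment': array([-0.01929145, -0.0322361 ,  0.0033895 ]), 'finger_force': 0.0, 'finger_gap': 94.1815379620621}
top {'fx': 407.96498522249857, 'fy': 407.96498522249857, 'cx': 255.22998873109827, 'cy': 190.5154284762293, 'origin': array([ 3.34539018e+02, -1.02338813e+00,  1.13036983e+03]), 'attitude': array([-2.97765325e+00,  7.65355151e-04, -1.58119865e+00])}
scene {'fx': 370.49478106561253, 'fy': 370.49478106561253, 'cx': 256.94865581598583, 'cy': 191.57921434209342, 'origin': array([1484.38644437, -211.61825443,  716.3591992 ]), 'attitude': array([-2.11625064, -0.01534455,  1.39653722])}
```

View pics/top0.png

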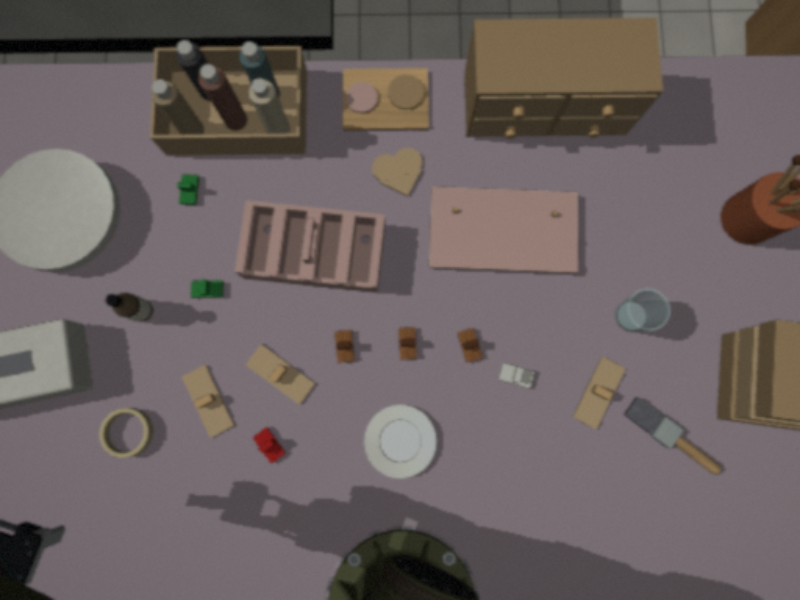

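View pics/scene0.png

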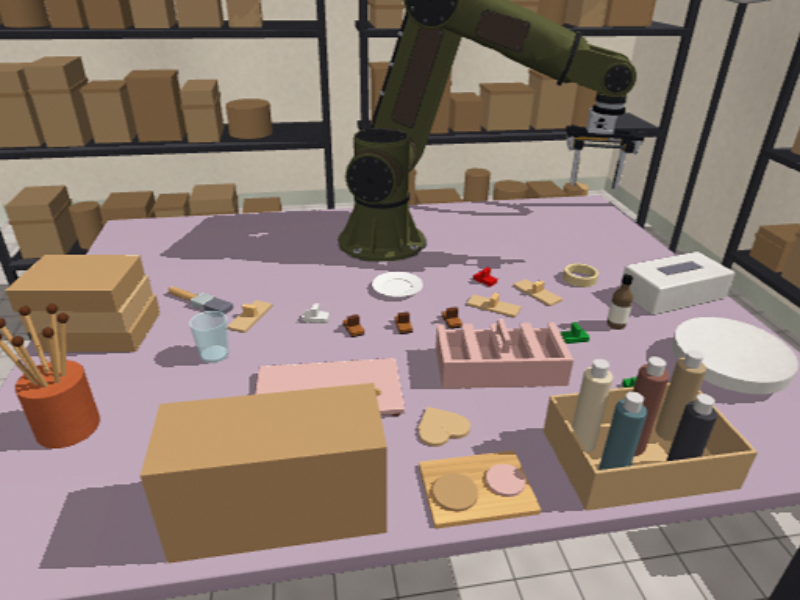

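```bash
cat > h.py <<'E'
from cell import manip, camera, get_calibration
import cv2, numpy as np
from scipy.spatial.transform import Rotation as Ro
def cloud(n, pic=None):
    c=get_calibration(n); p,d=camera(n) if pic is None else pic
    v,u=np.mgrid[0:384,0:512]
    r=np.stack([(u-c["cx"])/c["fx"],(v-c["cy"])/c["fy"],np.ones(u.shape)],-1)*d[...,None]
    W=r@Ro.from_euler("xyz",c["attitude"]).as_matrix().T+c["origin"]; W[d==0]=np.nan
    return p,W,cv2.cvtColor(p,cv2.COLOR_RGB2HSV)
def blobs(m,amin=20):
    n,l,s,c=cv2.connectedComponentsWithStats(m.astype(np.uint8))
    return [(l==i,s[i],c[i]) for i in range(1,n) if s[i][4]>=amin]
def rect(P):
    (x,y),(w,h),a=cv2.minAreaRect(P[:,:2].astype(np.float32)); 
    if w<h: w,h,a=h,w,a+90
    return round(x,1),round(y,1),round(w,1),round(h,1),round(((a+90)%180-90),1)  # angle of long side, deg
E
python3 - <<'E'
from h import *
z=np.load("top.npz"); p,W,H=cloud("top",(z["p"],z["d"]))
bench=W[...,2]; print("bench z",np.nanmedian(bench))
# sample at picture points (800x600 coords)
for nm,(u,v) in dict(chesthandle=(312,240),plinth=(505,229),st0=(345,345),st1=(408,343),st2=(470,345),lidA=(281,375),lidB=(208,400),lidC=(600,393),bottle=(125,300),jar=(645,312),dresser=(560,60),heart=(400,172),crate=(160,60),white=(517,375)).items():
    a,b=int(u*.64),int(v*.64); print(nm,W[b,a].round(0),H[b,a])
hgt=(bench>4)&np.isfinite(bench)
for m,s,c in blobs(hgt,30):
    P=W[m]; 
    if P[:,0].max()<900: print(c.round(0),s[4],"rect",rect(P),"z",np.percentile(P[:,2],[50,98]).round(0),"hsv",np.median(H[m],0))
E
```

```text
bench z 1.4919715667546143
chesthandle [607. 144.  93.] [  7  54 108]
plinth [ 642. -193.   22.] [  6  56 151]
st0 [436.  93.  36.] [ 12 155  66]
st1 [437. -17.  40.] [ 10 139  66]
st2 [ 434. -121.   37.] [ 11 149  65]
lidA [384. 204.  30.] [ 18 105 114]
lidB [343. 325.  30.] [ 18 106 144]
lidC [ 349. -344.   31.] [ 18 105 153]
bottle [507. 449.  94.] [18 87 38]
jar [ 492. -438.    8.] [ 94  18 114]
dresser [ 882. -267.  172.] [ 18  97 123]
heart [756.  -7.   8.] [ 18  86 142]
crate [949. 424.  69.] [17 83 55]
white [ 380. -200.   35.] [ 38  13 155]
[ 36. 134.] 4973 rect (691.7, 607.1, 243.8, 215.6, 8.7) z [45. 52.] hsv [ 30.  14. 150.]
[255. 108.] 648 rect (757.8, 0.5, 89.8, 88.5, 89.1) z [ 8. 13.] hsv [ 18.   84.5 142. ]
[489. 132.] 1844 rect (710.8, -660.1, 207.6, 95.6, -27.9) z [109. 220.] hsv [ 10. 154.  79.]
[120. 121.] 235 rect (729.2, 381.1, 63.5, 38.6, 0.1) z [14. 39.] hsv [ 65. 156.  91.]
[322. 147.] 4935 rect (645.7, -193.4, 278.4, 160.6, 87.5) z [21. 25.] hsv [  7.  55. 149.]
[199. 157.] 4543 rect (618.6, 160.6, 272.5, 155.0, 83.8) z [46. 91.] hsv [  7.  55. 105.]
[132. 1
[... 886 characters left out ...]
56.] 676 rect (343.6, 333.4, 125.3, 48.5, 26.5) z [ 7. 32.] hsv [ 18.  82. 145.]
[330. 240.] 237 rect (379.9, -206.4, 60.8, 32.8, 70.6) z [14. 38.] hsv [ 34.  13. 143.]
[427. 276.] 837 rect (270.3, -473.3, 187.0, 52.0, 47.4) z [19. 24.] hsv [ 75.  14. 101.]
[256. 282.] 1584 rect (271.2, -0.6, 123.5, 122.1, -81.2) z [10. 17.] hsv [ 50.   8. 168.]
[ 80. 277.] 446 rect (290.4, 467.1, 83.6, 82.3, 89.5) z [22. 28.] hsv [ 22.   68.  117.5]
[172. 285.] 260 rect (266.5, 225.4, 57.7, 33.2, 36.8) z [14. 38.] hsv [  1. 200. 123.]
[ 15. 357.] 1397 rect (150.2, 482.8, 317.4, 97.6, -69.0) z [345. 536.] hsv [90. 40. 19.]
[257. 365.] 3255 rect (76.1, 2.1, 242.0, 107.3, -86.5) z [ 43. 286.] hsv [33. 77. 33.]
```

Emit:
jog_arm(
  plan=[0.1, -0.09, 0.1, 0, 0, 5, 0.2, -0.18, 0.1, 0, 0, 10, 0.43, -0.36, 0.1, 0, 0, 12.8, 0.43, -0.36, 0.1, 0, 0, 12.8, 0.43, -0.36, 0.1, 0, 0, 12.8, 0.43, -0.36, 0.1, 0, 0, 12.8, 0.43, -0.36, 0.1, 0, 0, 12.8, 0.43, -0.36, 0.1, 0, 0, 12.8, 0.43, -0.36, 0.1, 0, 0, 12.8, 0.43, -0.36, 0.1, 0, 0, 12.8, 0.43, -0.36, 0.1, 0, 0, 12.8, 0.43, -0.36, 0.1, 0, 0, 12.8, 0.43, -0.36, 0.1, 0, 0, 12.8, 0.43, -0.36, 0.1, 0, 0, 12.8, 0.43, -0.36, 0.1, 0, 0, 12.8, 0.43, -0.36, 0.1, 0, 0, 12.8, 0.43, -0.36, 0.1, 0, 0, 12.8],
  claw=0.05,
)

```text
clock: 1.8
eef_pos: [609.2, 160.5, 305.7]
eef_rot: [3.141, 0.0, 3.033]
wrist_force: [-0.4, 0.1, 0.1]
finger_gap: 49.7
finger_force: 0.0
```

```bash
python3 - <<'E'
from h import *
s=manip.read_state(); print(s["clock"],s["eef_pos"].round(1),s["eef_rot"].round(4)); print(get_calibration("wrist"))
p,W,H=cloud("wrist"); np.savez("w1.npz",p=p,W=W,H=H); cv2.imwrite("pics/w1.png",p[:,:,::-1])
b=W[...,2]
for lo,hi in((80,100),(52,70)):
  for m,st,c in blobs((b>lo)&(b<hi)&(H[...,0]<14)&(H[...,1]>30)&(W[...,0]>500),100): print(c.round(0),st[4],rect(W[m]),np.median(W[m],0).round(1))
E
```

```text
1.8 [609.2 160.5 305.7] [3.1415e+00 3.0000e-04 3.0332e+00]
{'fx': 269.7009282320426, 'fy': 269.7009282320426, 'cx': 254.8193337606776, 'cy': 191.8855789230426, 'origin': array([540.85493955, 168.33060033, 485.33523359]), 'attitude': array([ 2.90267265e+00, -1.04040585e-04,  1.46215956e+00])}
[457.  80.] 212 (511.0, 454.0, 31.6, 16.3, 66.9) [509.6 449.8  87.8]
[248. 172.] 412 (606.6, 151.0, 70.3, 12.0, -6.7) [605.8 151.2  92. ]
[248. 172.] 5174 (607.3, 150.8, 244.9, 128.0, 83.1) [611.3 152.8  62.2]
```

View pics/w1.png

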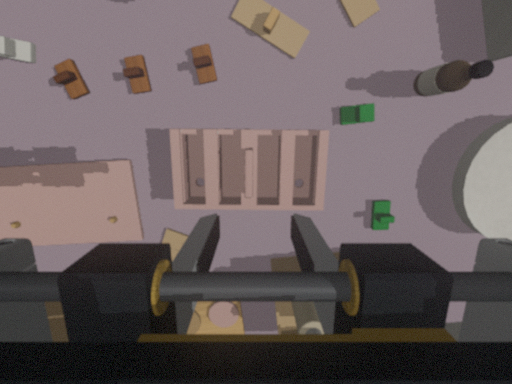

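Emit:
jog_arm(
  plan=[0.02, -0.1, 0, 0, 0, 2, 0.036, -0.353, 0, 0, 0, 4, 0.036, -0.353, 0, 0, 0, 4, 0.036, -0.353, 0, 0, 0, 4, 0.036, -0.353, 0, 0, 0, 4, 0.036, -0.353, 0, 0, 0, 4, 0.036, -0.353, 0, 0, 0, 4, 0.036, -0.353, 0, 0, 0, 4, 0.036, -0.353, 0, 0, 0, 4, 0.036, -0.353, 0, 0, 0, 4, 0.036, -0.353, 0, 0, 0, 4, 0.036, -0.353, 0, 0, 0, 4],
)

```text
clock: 3.05
eef_pos: [645.8, -191.8, 305.8]
eef_rot: [-3.142, 0.0, 3.104]
wrist_force: [-0.4, -0.5, 0.6]
finger_gap: 50.0
finger_force: 0.0
```

```bash
cat > pl.py <<'E'
from h import *
s=manip.read_state(); print(s["clock"],s["eef_pos"].round(1),s["eef_rot"].round(4))
p,W,H=cloud("wrist"); np.savez("w2.npz",p=p,W=W,H=H); cv2.imwrite("pics/w2.png",p[:,:,::-1])
b=W[...,2]
for m,st,c in blobs((b>12)&(b<40)&(W[...,0]>560)&(W[...,0]<730)&(W[...,1]>-340)&(W[...,1]<-30),100): print(c.round(0),st[4],rect(W[m]),np.median(W[m],0).round(1))
for m,st,c in blobs((b>26)&(b<36)&(W[...,0]>560)&(W[...,0]<730)&(W[...,1]>-340)&(W[...,1]<-30),4): print("dowel",c.round(1),st[4],W[m].mean(0).round(1),rect(W[m]))
E
python3 pl.py
```

```text
3.05 [ 645.8 -191.8  305.8] [-3.1415e+00  4.0000e-04  3.1037e+00]
[255. 161.] 13130 (640.1, -191.8, 266.3, 150.1, 87.0) [ 635.6 -191.4   20.2]
dowel [203.3 180.6] 31 [ 664.9 -281.1   29.3] (665.1, -281.1, 9.9, 8.3, 55.1)
dowel [305.5 182.1] 29 [ 674.2 -105.    29.4] (674.5, -104.7, 9.2, 8.5, 43.7)
```

View pics/w2.png

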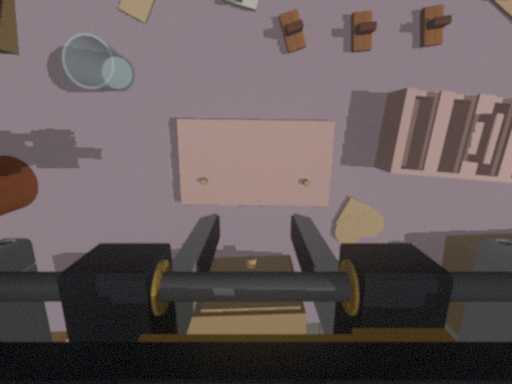

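Emit:
jog_arm(
  plan=[-0.039, 0.343, -0.1, 0, 0, -4.6, -0.039, 0.343, -0.1, 0, 0, -4.6, -0.039, 0.343, -0.1, 0, 0, -4.6, -0.039, 0.343, -0.1, 0, 0, -4.6, -0.039, 0.343, -0.1, 0, 0, -4.6, -0.039, 0.343, -0.1, 0, 0, -4.6, -0.039, 0.343, -0.1, 0, 0, -4.6, -0.039, 0.343, -0.1, 0, 0, -4.6, -0.039, 0.343, -0.1, 0, 0, -4.6, -0.039, 0.343, -0.1, 0, 0, -4.6, -0.039, 0.343, -0.14, 0, 0, -4.6, -0.039, 0.343, -0.18, 0, 0, -4.6, -0.039, 0.343, -0.21, 0, 0, -4.6, -0.039, 0.343, -0.23, 0, 0, -4.6, -0.039, 0.343, -0.239, 0, 0, -4.6, -0.039, 0.343, -0.239, 0, 0, -4.6, -0.039, 0.343, -0.239, 0, 0, -4.6],
)

```text
clock: 4.8
eef_pos: [607.5, 149.3, 67.9]
eef_rot: [3.141, 0.002, 3.021]
wrist_force: [0.3, 0.8, -0.0]
finger_gap: 49.8
finger_force: 0.0
```

Emit:
jog_arm(
  plan=[0, 0, 0, 0, 0, 0, 0, 0, 0, 0, 0, 0, 0, 0, 0, 0, 0, 0, 0, 0, 0, 0, 0, 0, 0, 0, 0, 0, 0, 0, 0, 0, 0, 0, 0, 0, 0, 0, 0.01, 0, 0, 0, 0, 0, 0.03, 0, 0, 0, 0, 0, 0.06, 0, 0, 0, 0, 0, 0.06, 0, 0, 0, 0, 0, 0.06, 0, 0, 0],
  claw=0,
  force=55,
)

```text
clock: 5.9
eef_pos: [606.4, 149.7, 125.8]
eef_rot: [-3.141, -0.0, 3.022]
wrist_force: [-0.7, -0.3, -7.3]
finger_gap: 11.8
finger_force: 55.0
```

```bash
cat > ch.py <<'E'
from h import *
s=manip.read_state(); print(s["clock"],s["eef_pos"].round(1),s["eef_rot"].round(4),s["finger_gap"],s["wrist_force"].round(1))
p,W,H=cloud("wrist"); np.savez("w3.npz",p=p,W=W,H=H); cv2.imwrite("pics/w3.png",p[:,:,::-1])
b=W[...,2]; e=s["eef_pos"]; u=e[2]-66
pink=(H[...,0]<14)&(H[...,1]>30)&(np.hypot(W[...,0]-e[0],W[...,1]-e[1])<170)
for lo,hi in((80,98),(54,68)):
  for m,st,c in blobs((b-u>lo)&(b-u<hi)&pink,100): print(c.round(0),st[4],rect(W[m]),np.median(W[m],0).round(1))
E
python3 ch.py
```

```text
5.9 [606.4 149.7 125.8] [-3.1414e+00 -3.0000e-04  3.0217e+00] 11.829117781240713 [-0.7 -0.3 -7.3]
[254. 226.] 1767 (598.9, 150.9, 56.1, 14.2, -8.8) [596.7 151.  151.4]
[ 94. 201.] 3294 (580.5, 37.3, 101.8, 16.5, -6.8) [575.   39.1 121.5]
[170. 188.] 3436 (575.8, 93.1, 79.1, 21.7, -7.0) [572.1  94.  121.5]
[254. 166.] 2147 (571.4, 154.0, 55.6, 25.0, -6.9) [562.8 155.6 121.6]
[339. 188.] 3431 (590.5, 212.1, 79.7, 22.1, -6.7) [586.5 211.8 121.5]
[415. 201.] 3307 (608.1, 264.9, 102.0, 16.3, -6.8) [602.5 264.3 121.3]
```

Emit:
jog_arm(
  plan=[0.003, -0.03, 0.01, 0, 0, 0.4, 0.01, -0.07, 0.01, 0, 0, 1, 0.015, -0.11, 0.01, 0, 0, 1.5, 0.02, -0.15, 0.01, 0, 0, 2, 0.022, -0.19, 0.01, 0, 0, 2.4, 0.025, -0.23, 0.01, 0, 0, 3, 0.028, -0.27, 0.01, 0, 0, 3.5, 0.03, -0.31, 0, 0, 0, 3.9, 0.0327, -0.33, -0.01, 0, 0, 3.9, 0.0327, -0.341, -0.015, 0, 0, 3.9, 0.0327, -0.341, -0.015, 0, 0, 3.9, 0.0327, -0.341, -0.015, 0, 0, 3.9, 0.0327, -0.341, -0.015, 0, 0, 3.9, 0.0327, -0.341, -0.015, 0, 0, 3.9, 0.0327, -0.341, -0.015, 0, 0, 3.9],
)

```text
clock: 7.45
eef_pos: [639.6, -190.5, 111.9]
eef_rot: [-3.141, 0.001, 3.091]
wrist_force: [-0.5, -0.0, -6.1]
finger_gap: 11.4
finger_force: 55.0
```

```bash
python3 ch.py
```

```text
7.45 [ 639.6 -190.5  111.9] [-3.1415e+00  6.0000e-04  3.0907e+00] 11.373824774783158 [-0.5 -0.  -6.1]
[254. 225.] 1762 (631.9, -189.6, 55.7, 14.1, -3.3) [ 629.6 -189.8  137.4]
[ 94. 201.] 3282 (621.7, -304.0, 102.1, 16.4, -2.9) [ 615.9 -302.7  107.5]
[170. 188.] 3441 (613.4, -249.1, 79.9, 21.9, -3.1) [ 609.4 -248.3  107.6]
[254. 166.] 2157 (604.6, -188.6, 56.0, 25.1, -2.9) [ 595.9 -187.9  107.6]
[339. 188.] 3428 (619.4, -129.4, 79.6, 21.7, -3.0) [ 615.5 -129.7  107.5]
[415. 201.] 3309 (633.4, -75.2, 102.0, 16.1, -2.8) [628.  -76.4 107.4]
```

Emit:
jog_arm(
  plan=[-0.0007, -0.0012, 0, 0, 0, 0, -0.0007, -0.0012, -0.005, 0, 0, 0, -0.0007, -0.0012, -0.01, 0, 0, 0, -0.0007, -0.0012, -0.014, 0, 0, 0, -0.0007, -0.0012, -0.017, 0, 0, 0, -0.0007, -0.0012, -0.02, 0, 0, 0, -0.0007, -0.0012, -0.022, 0, 0, 0, -0.0007, -0.0012, -0.024, 0, 0, 0, -0.0007, -0.0012, -0.024, 0, 0, 0, -0.0007, -0.0012, -0.024, 0, 0, 0],
)

```text
clock: 8.5
eef_pos: [638.7, -192.4, 87.5]
eef_rot: [-3.142, 0.0, 3.09]
wrist_force: [0.3, 0.2, -6.6]
finger_gap: 11.4
finger_force: 55.0
```

```bash
python3 ch.py
```

```text
8.5 [ 638.7 -192.4   87.5] [-3.1416e+00  1.0000e-04  3.0898e+00] 11.394699196064998 [ 0.3  0.2 -6.6]
[255. 225.] 1770 (631.0, -191.5, 55.5, 14.0, -3.2) [ 628.7 -191.7  113. ]
[ 94. 201.] 3284 (620.7, -306.1, 102.0, 16.1, -2.9) [ 615.1 -304.6   83. ]
[170. 188.] 3429 (612.3, -251.0, 79.5, 21.8, -3.0) [ 608.4 -250.2   83.1]
[254. 166.] 2151 (603.1, -190.4, 54.8, 25.1, -3.0) [ 595.  -189.8   83.2]
[339. 188.] 3436 (618.6, -131.3, 79.7, 21.9, -2.7) [ 614.7 -131.7   83.1]
[414. 201.] 3307 (632.9, -77.3, 102.5, 16.1, -3.0) [627.2 -78.3  83. ]
```

Emit:
jog_arm(
  plan=[0, 0, -0.001, 0, 0, 0, 0, 0, -0.002, 0, 0, 0, 0, 0, -0.0025, 0, 0, 0, 0, 0, -0.0025, 0, 0, 0],
)

```text
clock: 8.95
eef_pos: [638.9, -192.4, 86.7]
eef_rot: [-3.141, 0.001, 3.09]
wrist_force: [-7.3, 1.8, 7.6]
finger_gap: 11.8
finger_force: 55.0
```

Emit:
jog_arm(
  plan=[0, 0, 0, 0, 0, 0, 0, 0, 0, 0, 0, 0, 0, 0, 0, 0, 0, 0, 0, 0, 0.03, 0, 0, 0, 0, 0, 0.08, 0, 0, 0, -0.03, 0.05, 0.13, 0, 0, 0, -0.1, 0.09, 0.17, 0, 0, 0, -0.14, 0.13, 0.17, 0, 0, 0, -0.18, 0.17, 0.17, 0, 0, 0, -0.18, 0.18, 0.17, 0, 0, 0, -0.18, 0.18, 0.17, 0, 0, 0, -0.18, 0.18, 0.17, 0, 0, 0, -0.18, 0.18, 0.17, 0, 0, 0],
  claw=0.05,
)

```text
clock: 10.25
eef_pos: [459.0, -12.3, 255.4]
eef_rot: [-3.141, 0.001, 3.091]
wrist_force: [0.2, -0.4, -0.1]
finger_gap: 50.2
finger_force: 0.0
```

```bash
cat > all.py <<'E'
from h import *
import sys
s=manip.read_state(); print(s["clock"],s["eef_pos"].round(1),s["eef_rot"].round(4),round(s["finger_gap"],1),s["wrist_force"].round(1))
for n in sys.argv[1:]:
  p,W,H=cloud(n); np.savez(n+"_l.npz",p=p,W=W,H=H); b=W[...,2]
  h,sa,v=H[...,0].astype(int),H[...,1],H[...,2]; rr=np.hypot(W[...,0],W[...,1])
  ok=(rr>230)&(W[...,0]<740)&(W[...,0]>150)&(abs(W[...,1])<450)
  for nm,m in (("stamp",(b>6)&(b<75)&(h<17)&(h>5)&(sa>115)),("lid",(b>3)&(b<120)&(h>14)&(h<24)&(sa>55)&(sa<125)),("chest",(b>74)&(b<90)&(h<12)&(sa>30)&(sa<80))):
    for q,st,c in blobs(m&ok,25):
      P=W[q]; z0=np.percentile(P[:,2],99); t=P[P[:,2]>z0-8]
      if nm=="chest" and st[4]<300: continue
      print(n,nm,c.round(0),st[4],"rect",rect(P),"z",np.percentile(P[:,2],[2,50,99]).round(1),"top",rect(t) if len(t)>4 else "")
E
python3 all.py wrist top
```

```text
10.25 [459.  -12.3 255.4] [-3.1414e+00  1.4000e-03  3.0907e+00] 50.2 [ 0.2 -0.4 -0.1]
wrist stamp [323. 140.] 227 rect (417.3, 94.4, 26.9, 20.1, -86.8) z [11.6 13.3 18.6] top (417.3, 94.4, 26.9, 20.1, -86.8)
wrist stamp [183. 157.] 437 rect (432.6, -123.5, 52.3, 28.6, 15.6) z [11.4 13.2 15.5] top (432.6, -123.5, 52.3, 28.6, 15.6)
wrist stamp [252. 146.] 212 rect (420.9, -15.2, 26.3, 19.9, 87.7) z [11.7 13.3 19.1] top (420.9, -15.2, 26.3, 19.9, 87.7)
wrist stamp [324. 162.] 190 rect (449.4, 97.3, 27.2, 20.7, -85.9) z [11.5 13.2 14.8] top (449.4, 97.3, 27.2, 20.7, -85.9)
wrist stamp [254. 168.] 180 rect (453.2, -13.6, 26.5, 20.2, -88.6) z [11.9 13.3 14.7] top (453.2, -13.6, 26.5, 20.2, -88.6)
wrist lid [484.  78.] 2695 rect (341.3, 334.8, 118.5, 47.4, 27.3) z [ 4.4  6.4 31.1] top (341.2, 334.5, 31.7, 14.2, -61.7)
wrist lid [ 31. 107.] 2545 rect (347.6, -347.7, 119.1, 47.7, -28.6) z [ 4.2  6.4 31.2] top (347.4, -347.3, 30.8, 14.2, 62.8)
wrist lid [396. 115.] 2316 rect (386.5, 209.7, 119.9, 45.1, 53.6) z [ 4.5  6.4 31.1] top (386.0, 209.0, 29.7, 14.4, -37.0)
wrist lid [267. 315.] 330 rec
[... 675 characters left out ...]
-89.9)
top lid [ 84. 195.] 91 rect (501.3, 443.1, 31.1, 13.3, 1.0) z [ 68.   83.9 111.1] top 
top lid [179. 239.] 677 rect (388.0, 208.3, 119.6, 44.4, 53.9) z [ 3.3  6.9 32.6] top (388.2, 208.3, 29.3, 15.1, -32.9)
top lid [383. 251.] 706 rect (349.7, -349.0, 118.2, 45.8, -29.6) z [ 3.4  7.1 32.2] top (350.1, -349.1, 31.2, 14.0, 62.6)
top lid [133. 256.] 688 rect (343.2, 333.1, 118.3, 46.7, 27.6) z [ 3.4  6.7 33.4] top (342.9, 332.9, 29.0, 13.4, -64.5)
top lid [ 92. 276.] 121 rect (290.7, 437.6, 70.6, 22.8, -0.5) z [10.6 23.3 29.4] top (290.9, 437.6, 70.2, 22.8, -0.5)
top chest [329. 137.] 1725 rect (641.7, -193.4, 243.8, 129.9, 87.2) z [76.8 82.7 87.4] top (641.7, -193.1, 243.3, 129.9, 87.2)
```

```bash
sed -i 's/("stamp",.*(sa>115)),("lid"/("stamp",(b>4)\&(b<75)\&(h<17)\&(h>3)\&(sa>90)\&((sa>125)|(v<80))),("lid"/' all.py; python3 - <<'E'
from h import *
z=np.load("wrist_l.npz");W=z["W"];b=W[...,2]
for q,st,c in blobs((b>4)&(b<60)&(W[...,0]>390)&(W[...,0]<480)&(abs(W[...,1])<170),150):
    P=W[q];t=P[P[:,2]>28]; print(c.round(0),st[4],rect(P),rect(t),P[:,2].max().round(1), np.median(z["H"][q][P[:,2]>28],0))
E
```

```text
[323. 150.] 750 (433.2, 95.8, 55.7, 30.4, 5.7) (433.3, 95.8, 25.3, 12.0, -84.6) 36.8 [ 7.  98.5 89. ]
[182. 157.] 744 (432.2, -124.4, 55.4, 30.2, 15.9) (432.3, -124.2, 25.7, 12.0, -74.7) 37.3 [  8. 100.  89.]
[252. 156.] 684 (436.9, -14.8, 55.8, 29.9, 2.8) (436.9, -14.7, 25.6, 12.1, -86.9) 36.9 [  8. 100.  89.]
```

Emit:
jog_arm(
  plan=[-0.022, -0.0025, -0.05, 0, 0, -8.5, -0.022, -0.0025, -0.08, 0, 0, -17, -0.022, -0.0025, -0.1, 0, 0, -25.5, -0.022, -0.0025, -0.12, 0, 0, -34, -0.022, -0.0025, -0.14, 0, 0, -42.5, -0.022, -0.0025, -0.16, 0, 0, -51, -0.022, -0.0025, -0.17, 0, 0, -59.5, -0.022, -0.0025, -0.18, 0, 0, -68, -0.022, -0.0025, -0.18, 0, 0, -76, -0.022, -0.0025, -0.18, 0, 0, -84.3, -0.022, -0.0025, -0.18, 0, 0, -84.3, -0.022, -0.0025, -0.2, 0, 0, -84.3, -0.022, -0.0025, -0.22, 0, 0, -84.3, -0.022, -0.0025, -0.235, 0, 0, -84.3, -0.022, -0.0025, -0.239, 0, 0, -84.3, -0.022, -0.0025, -0.239, 0, 0, -84.3, -0.022, -0.0025, -0.239, 0, 0, -84.3],
  claw=0.04,
)

```text
clock: 12.05
eef_pos: [437.1, -15.1, 16.5]
eef_rot: [3.141, 0.0, 1.62]
wrist_force: [-0.2, 0.5, 0.4]
finger_gap: 39.9
finger_force: 0.0
```

Emit:
jog_arm(
  plan=[0, 0, 0, 0, 0, 0, 0, 0, 0, 0, 0, 0, 0, 0, 0, 0, 0, 0, 0, 0, 0, 0, 0, 0, 0, 0, 0.04, 0, 0, 0, 0, 0, 0.08, 0, 0, -3, 0.03, -0.03, 0.11, 0, 0, -5.8, 0.07, -0.06, 0.11, 0, 0, -5.8, 0.11, -0.09, 0.11, 0, 0, -5.8, 0.15, -0.11, 0.11, 0, 0, -5.8, 0.18, -0.13, 0.11, 0, 0, -5.8, 0.204, -0.1455, 0.11, 0, 0, -5.8, 0.204, -0.1455, 0.11, 0, 0, -5.8, 0.204, -0.1455, 0.11, 0, 0, -5.8, 0.204, -0.1455, 0.11, 0, 0, -5.8],
  claw=0,
  force=30,
)

```text
clock: 13.55
eef_pos: [640.1, -159.8, 125.9]
eef_rot: [-3.141, -0.0, 1.518]
wrist_force: [0.2, -0.2, -0.5]
finger_gap: 11.6
finger_force: 30.0
```

```bash
python3 - <<'E'
from h import *
s=manip.read_state(); print(s["clock"],s["eef_pos"].round(1),s["eef_rot"].round(4),s["finger_gap"])
p,W,H=cloud("wrist"); cv2.imwrite("pics/w4.png",p[:,:,::-1]); np.savez("w4.npz",p=p,W=W,H=H)
E
```

```text
13.55 [ 640.1 -159.8  125.9] [-3.1410e+00 -2.0000e-04  1.5177e+00] 11.641606233087208
```

View pics/w4.png

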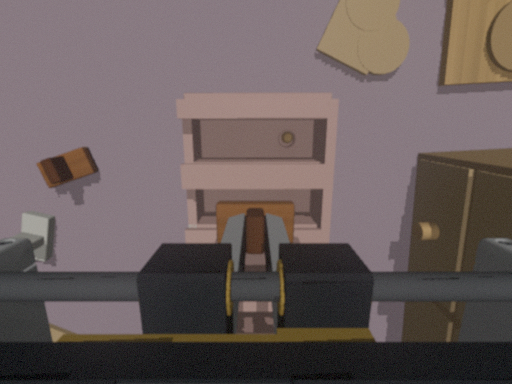

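Emit:
jog_arm(
  plan=[0.001, -0.0008, -0.03, 0, 0, 0, 0.001, -0.0008, -0.05, 0, 0, 0, 0.001, -0.0008, -0.065, 0, 0, 0, 0.001, -0.0008, -0.074, 0, 0, 0, 0.001, -0.0008, -0.0785, 0, 0, 0, 0.001, -0.0008, -0.0785, 0, 0, 0, 0.001, -0.0008, -0.0785, 0, 0, 0],
)

```text
clock: 14.3
eef_pos: [642.1, -161.3, 48.3]
eef_rot: [3.14, 0.0, 1.517]
wrist_force: [-0.6, -0.2, -1.1]
finger_gap: 11.7
finger_force: 30.0
```

Emit:
jog_arm(
  plan=[0, 0, -0.0005, 0, 0, 0, 0, 0, -0.0005, 0, 0, 0, 0, 0, -0.0005, 0, 0, 0, 0, 0, 0.04, 0, 0, 0, 0, 0, 0.08, 0, 0, 0, -0.045, 0.01, 0.09, 0, 0, 5, -0.09, 0.02, 0.09, 0, 0, 10, -0.13, 0.03, 0.08, 0, 0, 15, -0.17, 0.035, 0.06, 0, 0, 18.7, -0.2, 0.037, 0.04, 0, 0, 18.7, -0.2095, 0.037, 0.02, 0, 0, 18.7, -0.2095, 0.037, 0.02, 0, 0, 18.7, -0.2095, 0.037, -0.01, 0, 0, 18.7, -0.2095, 0.037, -0.025, 0, 0, 18.7, -0.2095, 0.037, -0.031, 0, 0, 18.7, -0.2095, 0.037, -0.0315, 0, 0, 18.7, -0.2095, 0.037, -0.0315, 0, 0, 18.7],
  claw=0.034,
)

```text
clock: 16.0
eef_pos: [433.0, -124.4, 16.9]
eef_rot: [3.141, 0.001, 1.844]
wrist_force: [0.3, -1.3, 0.1]
finger_gap: 34.0
finger_force: 0.0
```

```bash
cat > st.py <<'E'
from h import *
s=manip.read_state(); print(s["clock"],s["eef_pos"].round(1),s["eef_rot"].round(4))
for n in("wrist","top"):
  p,W,H=cloud(n);np.savez(n+"_s.npz",p=p,W=W,H=H); b=W[...,2]
  for q,st,c in blobs((b>4)&(b<45)&(W[...,0]>370)&(W[...,0]<500)&(W[...,1]>-180)&(W[...,1]<180),100): 
    P=W[q];t=P[P[:,2]>28]; print(n,"bench",c.round(0),st[4],rect(P),rect(t) if len(t)>3 else "",P[:,2].max().round(1))
  m=(b>26)&(b<72)&(W[...,0]>575)&(W[...,0]<710)&(W[...,1]>-330)&(W[...,1]<-60)&(H[...,0]<17)&((H[...,1]>85))
  for q,st,c in blobs(m,15): P=W[q]; print(n,"chest",c.round(0),st[4],rect(P),np.percentile(P[:,2],[5,50,95]).round(0))
E
python3 st.py
```

```text
16.0 [ 433.  -124.4   16.9] [3.1406e+00 7.0000e-04 1.8437e+00]
wrist bench [255. 222.] 3304 (432.1, -124.0, 57.5, 30.4, 15.4) (432.4, -123.5, 57.5, 25.9, 17.9) 45.0
top bench [220. 221.] 228 (435.7, 95.7, 55.3, 33.7, -0.4) (435.6, 94.8, 25.2, 11.9, -83.3) 40.5
top chest [313. 144.] 200 (643.3, -162.9, 56.2, 28.2, -2.5) [40. 45. 67.]
```

Emit:
jog_arm(
  plan=[0, 0, 0, 0, 0, 0, 0, 0, 0, 0, 0, 0, 0, 0, 0, 0, 0, 0, 0, 0, 0, 0, 0, 0, 0, 0, 0.04, 0, 0, -5, 0, 0, 0.08, 0, 0, -12, 0.03, -0.02, 0.11, 0, 0, -18.7, 0.07, -0.04, 0.11, 0, 0, -18.7, 0.11, -0.06, 0.11, 0, 0, -18.7, 0.15, -0.08, 0.11, 0, 0, -18.7, 0.18, -0.09, 0.11, 0, 0, -18.7, 0.2055, -0.0985, 0.11, 0, 0, -18.7, 0.2055, -0.0985, 0.11, 0, 0, -18.7, 0.2055, -0.0985, 0.11, 0, 0, -18.7, 0.2055, -0.0985, 0.11, 0, 0, -18.7],
  claw=0,
)

```text
clock: 17.6
eef_pos: [637.0, -222.4, 126.0]
eef_rot: [-3.141, -0.0, 1.517]
wrist_force: [0.5, -0.1, -0.4]
finger_gap: 0.2
finger_force: 0.0
```

```bash
python3 st.py; python3 - <<'E'
import numpy as np,cv2
p=np.load("top_s.npz")["p"]; cv2.imwrite("pics/t2.png",cv2.resize(p[80:300,130:430,::-1],(800,587)))
E
```

```text
17.6 [ 637.  -222.4  126. ] [-3.1411e+00 -2.0000e-04  1.5174e+00]
wrist bench [ 21. 161.] 157 (385.4, -176.4, 27.7, 7.5, -2.4)  15.0
wrist chest [289.  70.] 69 (675.3, -104.0, 10.2, 9.8, -69.5) [26. 30. 31.]
wrist chest [261. 133.] 1819 (646.4, -161.6, 57.3, 30.1, -3.1) [42. 43. 66.]
wrist chest [228. 203.] 1024 (615.2, -224.6, 42.7, 30.6, -2.4) [43. 65. 71.]
wrist chest [203. 206.] 88 (588.8, -222.7, 29.3, 5.1, 84.2) [67. 70. 72.]
top bench [220. 221.] 228 (435.7, 94.0, 56.1, 31.5, 8.3) (435.7, 94.9, 25.0, 12.3, -82.5) 41.4
top chest [313. 142.] 189 (646.9, -162.7, 56.6, 27.7, -3.6) [41. 45. 67.]
```

View pics/t2.png

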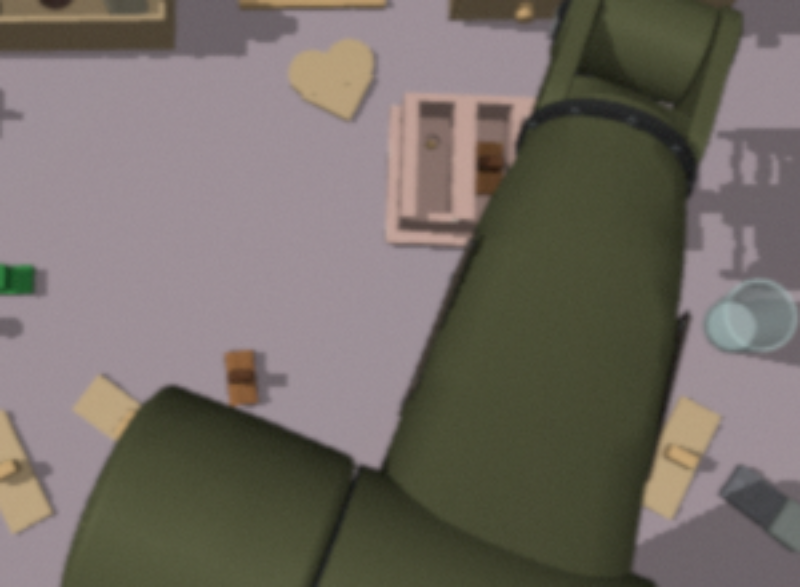

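```bash
python3 - <<'E'
import numpy as np,cv2
z=np.load("wrist_s.npz"); p=z["p"]; W=z["W"]; cv2.imwrite("pics/w5.png",cv2.resize(p[40:260,120:380,::-1],(709,600)))
for v in range(170,240,6): print(v,[tuple(W[v,u].round(0).astype(int)) for u in range(190,270,10)])
E
```

```text
170 [(np.int64(584), np.int64(-186), np.int64(82)), (np.int64(593), np.int64(-187), np.int64(83)), (np.int64(601), np.int64(-187), np.int64(82)), (np.int64(613), np.int64(-184), np.int64(107)), (np.int64(620), np.int64(-185), np.int64(105)), (np.int64(627), np.int64(-185), np.int64(106)), (np.int64(635), np.int64(-185), np.int64(106)), (np.int64(642), np.int64(-185), np.int64(107))]
176 [(np.int64(584), np.int64(-191), np.int64(83)), (np.int64(592), np.int64(-192), np.int64(83)), (np.int64(600), np.int64(-192), np.int64(82)), (np.int64(-9223372036854775808), np.int64(-9223372036854775808), np.int64(-9223372036854775808)), (np.int64(620), np.int64(-188), np.int64(112)), (np.int64(628), np.int64(-188), np.int64(113)), (np.int64(635), np.int64(-189), np.int64(112)), (np.int64(642), np.int64(-189), np.int64(112))]
182 [(np.int64(583), np.int64(-196), np.int64(83)), (np.int64(591), np.int64(-197), np.int64(81)), (np.int64(600), np.int64(-198), np.int64(82)), (np.int64(613), np.int64(-192), np.int64(113)), (np.int64(620), np.int64(-192), np.int64(112)), (np.int64(627), np.int64(-193), np.i
[... 2906 characters left out ...]
0), np.int64(82)), (np.int64(605), np.int64(-241), np.int64(82)), (np.int64(614), np.int64(-241), np.int64(83)), (np.int64(628), np.int64(-212), np.int64(159)), (np.int64(634), np.int64(-212), np.int64(159)), (np.int64(640), np.int64(-212), np.int64(159))]
236 [(np.int64(578), np.int64(-245), np.int64(83)), (np.int64(587), np.int64(-245), np.int64(83)), (np.int64(595), np.int64(-246), np.int64(82)), (np.int64(604), np.int64(-247), np.int64(82)), (np.int64(613), np.int64(-247), np.int64(82)), (np.int64(629), np.int64(-212), np.int64(168)), (np.int64(634), np.int64(-212), np.int64(167)), (np.int64(640), np.int64(-212), np.int64(168))]<stdin>:3: RuntimeWarning: invalid value encountered in cast
```

View pics/w5.png

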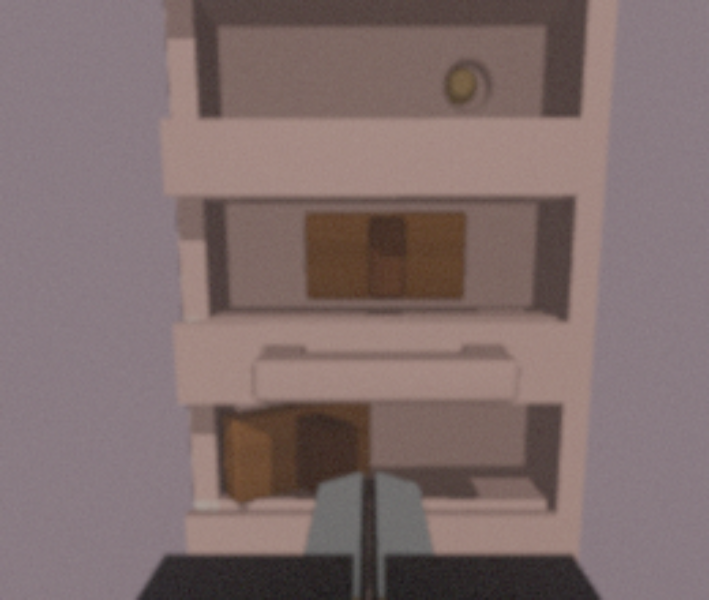

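Emit:
jog_arm(
  plan=[-0.01, 0, 0.02, 0, 0, 8, -0.02, 0, 0.02, 0, 0, 16, -0.03, 0.002, 0.02, 0, 0, 24, -0.041, 0.002, 0.02, 0, 0, 32, -0.041, 0.002, 0.02, 0, 0, 40, -0.041, 0.002, 0.02, 0, 0, 48, -0.041, 0.002, 0.02, 0, 0, 56, -0.041, 0.002, 0.02, 0, 0, 64, -0.041, 0.002, 0.02, 0, 0, 72, -0.041, 0.002, 0.01, 0, 0, 80, -0.041, 0.002, 0, 0, 0, 88, -0.041, 0.002, -0.01, 0, 0, 90, -0.041, 0.002, -0.03, 0, 0, 90, -0.041, 0.002, -0.045, 0, 0, 90, -0.041, 0.002, -0.05, 0, 0, 90, -0.041, 0.002, -0.05, 0, 0, 90],
)

```text
clock: 19.3
eef_pos: [596.4, -220.6, 75.6]
eef_rot: [3.141, -0.001, 3.088]
wrist_force: [-0.1, -0.5, 0.1]
finger_gap: 0.2
finger_force: 0.0
```

Push the raised end down in small steps.

Emit:
jog_arm(
  plan=[-0.001, 0, -0.003, 0, 0, 0, -0.001, 0, -0.006, 0, 0, 0, -0.001, 0, -0.009, 0, 0, 0, -0.001, 0, -0.009, 0, 0, 0],
)

```text
clock: 19.7
eef_pos: [595.5, -220.7, 66.6]
eef_rot: [3.141, -0.0, 3.088]
wrist_force: [0.8, -0.6, 0.2]
finger_gap: 0.2
finger_force: 0.0
```

Emit:
jog_arm(
  plan=[0, 0, -0.003, 0, 0, 0, 0, 0, -0.006, 0, 0, 0, 0, 0, -0.009, 0, 0, 0, 0, 0, -0.012, 0, 0, 0, 0, 0, -0.012, 0, 0, 0],
)

```text
clock: 20.2
eef_pos: [595.5, -220.6, 54.3]
eef_rot: [3.141, -0.001, 3.088]
wrist_force: [-0.2, -0.1, 0.2]
finger_gap: 0.2
finger_force: 0.0
```

```bash
python3 st.py; python3 - <<'E'
import numpy as np,cv2
z=np.load("wrist_s.npz"); p=z["p"]; cv2.imwrite("pics/w6.png",p[:,:,::-1])
E
```

```text
20.2 [ 595.5 -220.6   54.3] [ 3.1413e+00 -7.0000e-04  3.0880e+00]
wrist chest [232. 227.] 76 (601.0, -238.4, 16.4, 3.9, -13.8) [42. 43. 44.]
wrist chest [344. 252.] 495 (625.9, -149.8, 32.3, 15.8, 33.8) [36. 43. 44.]
top bench [220. 221.] 228 (437.2, 94.5, 59.1, 35.5, 6.9) (435.7, 94.7, 25.2, 11.7, -83.3) 38.9
```

View pics/w6.png

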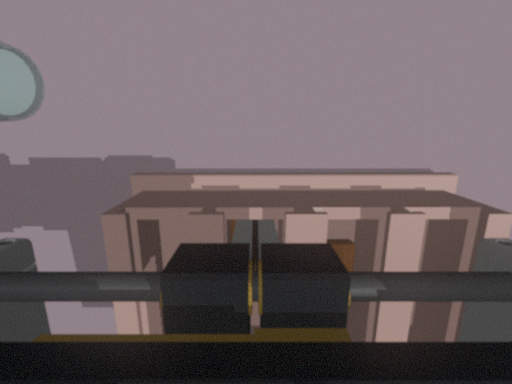

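Emit:
jog_arm(
  plan=[0, 0, 0.04, 0, 0, 0, 0, 0, 0.08, 0, 0, 0, -0.01, 0.03, 0.1, 0, 0, -8, -0.03, 0.06, 0.1, 0, 0, -16, -0.05, 0.1, 0.1, 0, 0, -24, -0.07, 0.14, 0.1, 0, 0, -32, -0.09, 0.18, 0.1, 0, 0, -40, -0.11, 0.22, 0.1, 0, 0, -48, -0.13, 0.26, 0.1, 0, 0, -56, -0.15, 0.3, 0.08, 0, 0, -64, -0.1623, 0.3164, 0.06, 0, 0, -72, -0.1623, 0.3164, 0.04, 0, 0, -81.2, -0.1623, 0.3164, 0.02, 0, 0, -81.2, -0.1623, 0.3164, 0.01, 0, 0, -81.2, -0.1623, 0.3164, 0.01, 0, 0, -81.2],
  claw=0.034,
)

```text
clock: 21.8
eef_pos: [433.0, 95.6, 64.3]
eef_rot: [-3.14, 0.0, 1.672]
wrist_force: [0.2, 0.5, 0.4]
finger_gap: 34.0
finger_force: 0.0
```

```bash
python3 st.py; python3 - <<'E'
import numpy as np,cv2
z=np.load("top_s.npz"); p=z["p"]; cv2.imwrite("pics/t3.png",cv2.resize(p[100:260,130:390,::-1],(800,492)))
E
```

```text
21.8 [433.   95.6  64.3] [-3.1399e+00  1.0000e-04  1.6716e+00]
wrist bench [199. 113.] 485 (374.1, 170.3, 36.0, 17.5, 53.9)  8.3
wrist bench [256. 203.] 2126 (433.4, 97.4, 55.7, 29.6, 5.4) (433.3, 97.1, 26.0, 11.5, -83.9) 36.9
top chest [313. 143.] 205 (645.7, -163.1, 56.5, 29.5, -2.0) [40. 45. 67.]
top chest [337. 153.] 180 (616.3, -226.2, 48.6, 28.4, -6.8) [40. 45. 67.]
```

View pics/t3.png

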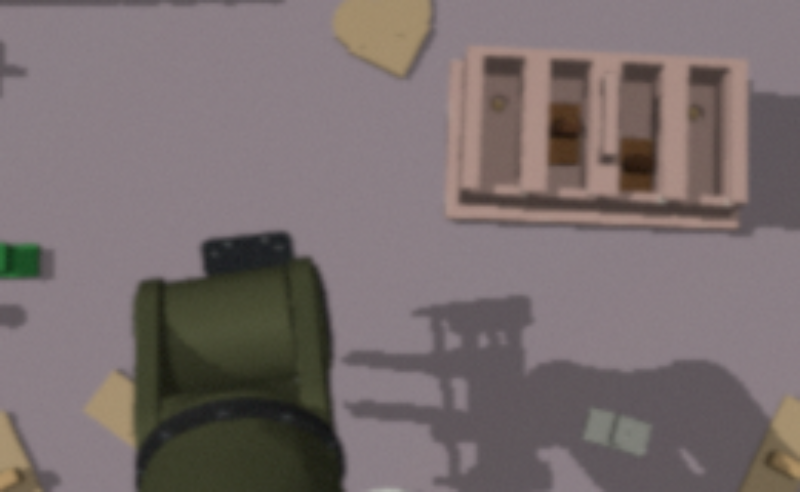

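Emit:
jog_arm(
  plan=[0, 0.0008, -0.025, 0, 0, 0, 0, 0.0008, -0.04, 0, 0, 0, 0, 0.0008, -0.0483, 0, 0, 0, 0, 0.0008, -0.0483, 0, 0, 0, 0, 0.0008, -0.0483, 0, 0, 0],
)

```text
clock: 22.4
eef_pos: [433.9, 96.5, 17.5]
eef_rot: [3.141, -0.0, 1.671]
wrist_force: [0.5, -0.2, 0.3]
finger_gap: 34.0
finger_force: 0.0
```

Emit:
jog_arm(
  plan=[0, 0, 0, 0, 0, 0, 0, 0, 0, 0, 0, 0, 0, 0, 0, 0, 0, 0, 0, 0, 0, 0, 0, 0, 0, 0, 0.04, 0, 0, 0, 0, 0, 0.08, 0, 0, -3, 0.03, -0.03, 0.11, 0, 0, -8, 0.07, -0.06, 0.11, 0, 0, -8.7, 0.11, -0.1, 0.11, 0, 0, -8.7, 0.15, -0.14, 0.11, 0, 0, -8.7, 0.18, -0.17, 0.11, 0, 0, -8.7, 0.211, -0.199, 0.11, 0, 0, -8.7, 0.211, -0.199, 0.11, 0, 0, -8.7, 0.211, -0.199, 0.11, 0, 0, -8.7, 0.211, -0.199, 0.11, 0, 0, -8.7],
  claw=0,
)

```text
clock: 23.9
eef_pos: [643.7, -101.6, 126.6]
eef_rot: [-3.141, -0.0, 1.52]
wrist_force: [0.6, 0.4, 0.1]
finger_gap: 11.5
finger_force: 30.0
```

Emit:
jog_arm(
  plan=[0.001, -0.001, -0.03, 0, 0, 0, 0.001, -0.001, -0.05, 0, 0, 0, 0.001, -0.001, -0.065, 0, 0, 0, 0.001, -0.001, -0.074, 0, 0, 0, 0.001, -0.001, -0.078, 0, 0, 0, 0.001, -0.001, -0.078, 0, 0, 0, 0.001, -0.001, -0.078, 0, 0, 0],
)

```text
clock: 24.6
eef_pos: [645.8, -103.5, 49.6]
eef_rot: [3.14, 0.0, 1.519]
wrist_force: [-0.1, 0.1, 0.4]
finger_gap: 11.7
finger_force: 30.0
```

Emit:
jog_arm(
  plan=[0, 0, -0.0017, 0, 0, 0, 0, 0, -0.0017, 0, 0, 0, 0, 0, -0.0017, 0, 0, 0],
)

```text
clock: 24.9
eef_pos: [645.5, -103.5, 47.2]
eef_rot: [3.141, 0.0, 1.519]
wrist_force: [-0.0, 1.0, -0.7]
finger_gap: 12.1
finger_force: 30.0
```

Emit:
jog_arm(
  plan=[0, 0, 0, 0, 0, 0, 0, 0, 0, 0, 0, 0, 0, 0, 0, 0, 0, 0, 0, 0, 0.04, 0, 0, 0, 0, 0, 0.08, 0, 0, 0, -0.03, 0.03, 0.11, 0, 0, 8, -0.06, 0.065, 0.12, 0, 0, 16, -0.09, 0.1, 0.12, 0, 0, 24, -0.12, 0.14, 0.12, 0, 0, 32, -0.15, 0.18, 0.12, 0, 0, 40, -0.18, 0.22, 0.12, 0, 0, 48, -0.21, 0.26, 0.12, 0, 0, 56.6, -0.24, 0.295, 0.12, 0, 0, 56.6, -0.2596, 0.3128, 0.1, 0, 0, 56.6, -0.2596, 0.3128, 0.07, 0, 0, 56.6, -0.2596, 0.3128, 0.04, 0, 0, 56.6, -0.2596, 0.3128, 0.02, 0, 0, 56.6, -0.2596, 0.3128, 0.02, 0, 0, 56.6],
  claw=0.034,
)

```text
clock: 26.7
eef_pos: [384.6, 208.9, 65.1]
eef_rot: [-3.138, -0.002, 2.507]
wrist_force: [-0.8, 0.3, 0.5]
finger_gap: 34.1
finger_force: 0.0
```

```bash
python3 st.py; cat > ld.py <<'E'
from h import *
import sys
s=manip.read_state(); print(s["clock"],s["eef_pos"].round(1),s["eef_rot"].round(4),round(s["finger_gap"],1))
for n in sys.argv[1:]:
  p,W,H=cloud(n);np.savez(n+"_d.npz",p=p,W=W,H=H); b=W[...,2]; h,sa=H[...,0],H[...,1]
  for q,st,c in blobs((b>3.5)&(b<40)&(h>13)&(h<25)&(sa>50)&(W[...,0]>280)&(W[...,0]<520)&(abs(W[...,1])<430),150):
    P=W[q];t=P[P[:,2]>24]; print(n,"lid",c.round(0),st[4],rect(P),rect(t) if len(t)>4 else "",P[:,2].max().round(1))
E
python3 ld.py wrist top
```

```text
26.7 [384.6 208.9  65.1] [-3.1382e+00 -2.0000e-03  2.5070e+00]
top chest [292. 143.] 219 (646.7, -104.7, 56.8, 28.2, -1.6) [40. 45. 67.]
top chest [313. 143.] 200 (645.8, -162.5, 57.2, 27.9, -2.5) [41. 45. 67.]
top chest [337. 153.] 179 (616.2, -226.1, 48.1, 28.5, -7.1) [41. 45. 67.]
26.8 [386.  209.4  67.6] [3.1414e+00 1.0000e-04 2.5068e+00] 34.0
wrist lid [343.  73.] 8345 (341.4, 335.4, 119.0, 45.4, 27.0) (341.3, 334.9, 29.7, 14.4, -63.4) 33.0
wrist lid [255. 200.] 5543 (386.0, 210.0, 118.9, 45.6, 53.5) (385.2, 210.3, 29.2, 13.6, -36.3) 32.1
top lid [383. 251.] 698 (349.6, -349.3, 118.7, 46.2, -29.2) (350.0, -349.4, 28.4, 14.2, 63.6) 36.7
```

Emit:
jog_arm(
  plan=[0, 0.0006, -0.03, 0, 0, 0, 0, 0.0006, -0.05, 0, 0, 0, 0, 0.0006, -0.058, 0, 0, 0, 0, 0.0006, -0.058, 0, 0, 0, 0, 0.0006, -0.058, 0, 0, 0],
)

```text
clock: 27.4
eef_pos: [386.4, 210.2, 10.0]
eef_rot: [3.14, 0.001, 2.507]
wrist_force: [-0.2, 0.3, -0.6]
finger_gap: 33.9
finger_force: 0.0
```

Emit:
jog_arm(
  plan=[0, 0, 0, 0, 0, 0, 0, 0, 0, 0, 0, 0, 0, 0, 0, 0, 0, 0, 0, 0, 0, 0, 0, 0, 0, 0, 0.03, 0, 0, 0, 0, 0, 0.07, 0, 0, 0, 0.01, -0.03, 0.1, 0, 0, -8, 0.03, -0.07, 0.12, 0, 0, -16, 0.05, -0.11, 0.12, 0, 0, -24, 0.07, -0.15, 0.12, 0, 0, -32, 0.09, -0.2, 0.12, 0, 0, -40, 0.11, -0.24, 0.12, 0, 0, -48, 0.12, -0.28, 0.12, 0, 0, -56.5, 0.1267, -0.3052, 0.12, 0, 0, -56.5, 0.1267, -0.3052, 0.1, 0, 0, -56.5, 0.1267, -0.3052, 0.07, 0, 0, -56.5, 0.1267, -0.3052, 0.07, 0, 0, -56.5, 0.1267, -0.3052, 0.07, 0, 0, -56.5],
  claw=0,
  force=40,
)

```text
clock: 29.2
eef_pos: [512.5, -95.2, 79.4]
eef_rot: [-3.141, -0.0, 1.521]
wrist_force: [-0.2, 0.5, 0.1]
finger_gap: 13.5
finger_force: 40.0
```

```bash
cat > ins.py <<'E'
from h import *
s=manip.read_state(); e=s["eef_pos"]; print(s["clock"],e.round(1),s["eef_rot"].round(4),round(s["finger_gap"],1),s["wrist_force"].round(1))
p,W,H=cloud("wrist");np.savez("ins.npz",p=p,W=W,H=H); cv2.imwrite("pics/ins.png",p[:,:,::-1]); b=W[...,2]; h,sa=H[...,0],H[...,1]
near=(np.hypot(W[...,0]-e[0],W[...,1]-e[1])<75)
for q,st,c in blobs((abs(b-e[2]+3)<8)&(h>13)&(h<25)&(sa>50)&near,100):
    P=W[q]; print("lidtop",c.round(0),st[4],rect(P),np.percentile(P[:,2],[3,50,97]).round(1)); A=np.c_[P[:,:2]-e[:2],np.ones(len(P))]; print(" plane",np.linalg.lstsq(A,P[:,2],rcond=None)[0].round(3))
for q,st,c in blobs((b>78)&(b<88)&(h<14)&(sa>30)&(W[...,0]>560)&(W[...,0]<720),150):
    P=W[q]; print("lip",c.round(0),st[4],rect(P),P[:,2].mean().round(1))
E
python3 ins.py
```

```text
29.2 [512.5 -95.2  79.4] [-3.1409e+00 -1.0000e-04  1.5209e+00] 13.5 [-0.2  0.5  0.1]
lidtop [255. 215.] 6191 (512.1, -90.8, 119.2, 36.9, -2.9) [74.9 76.2 77.5]
 plane [-1.0000e-03 -2.0000e-03  7.6282e+01]
lip [434. 192.] 3397 (635.6, -76.0, 104.4, 15.0, -3.5) 82.2
lip [419. 260.] 2217 (627.0, -126.7, 85.3, 15.2, -3.2) 82.0
lip [418. 329.] 1746 (632.2, -185.8, 69.6, 18.2, -3.5) 82.1
```

View pics/ins.png

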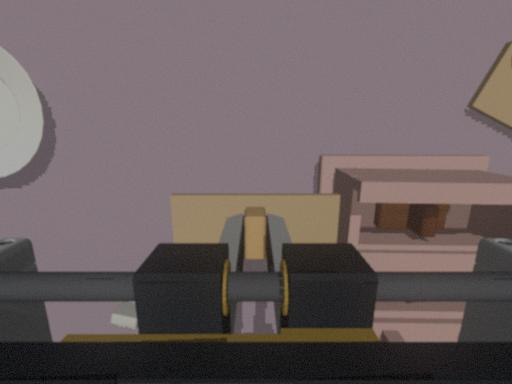

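Emit:
jog_arm(
  plan=[0, -0.0005, -0.001, 0, 0, 0, 0.008, -0.0009, -0.001, 0, 0, 0, 0.016, -0.0013, -0.001, 0, 0, 0, 0.024, -0.0018, -0.001, 0, 0, 0, 0.032, -0.0022, -0.001, 0, 0, 0, 0.04, -0.0026, -0.001, 0, 0, 0, 0.04, -0.0026, -0.001, 0, 0, 0],
)

```text
clock: 29.95
eef_pos: [553.3, -97.9, 77.8]
eef_rot: [3.142, 0.0, 1.521]
wrist_force: [-0.1, 0.4, -0.7]
finger_gap: 13.8
finger_force: 40.0
```

Emit:
jog_arm(
  plan=[0.01, -0.0005, 0, 0, 0, 0, 0.02, -0.001, 0, 0, 0, 0, 0.03, -0.0016, 0, 0, 0, 0, 0.04, -0.0021, 0, 0, 0, 0, 0.05, -0.0026, 0, 0, 0, 0, 0.06, -0.0031, 0, 0, 0, 0, 0.07, -0.0037, 0, 0, 0, 0, 0.078, -0.0041, 0, 0, 0, 0, 0.083, -0.0043, 0, 0, 0, 0, 0.083, -0.0043, 0, 0, 0, 0],
)

```text
clock: 30.95
eef_pos: [635.8, -102.2, 77.8]
eef_rot: [-3.142, 0.0, 1.521]
wrist_force: [-0.1, 0.4, -0.2]
finger_gap: 14.0
finger_force: 40.0
```

Emit:
jog_arm(
  plan=[0.002, -0.0001, 0, 0, 0, 0, 0.004, -0.0002, 0, 0, 0, 0, 0.006, -0.0003, 0, 0, 0, 0, 0.007, -0.0004, 0, 0, 0, 0, 0.007, -0.0004, 0, 0, 0, 0],
)

```text
clock: 31.45
eef_pos: [642.5, -102.6, 78.0]
eef_rot: [3.142, 0.0, 1.521]
wrist_force: [0.2, -0.5, -0.3]
finger_gap: 13.6
finger_force: 40.0
```

```bash
python3 ins.py
```

```text
31.45 [ 642.5 -102.6   78. ] [3.1416 0.     1.5208] 13.6 [ 0.2 -0.5 -0.3]
lidtop [254. 221.] 4598 (642.5, -101.6, 120.1, 31.4, -3.2) [73.6 74.8 76. ]
 plane [-0.000e+00  1.500e-02  7.478e+01]
lip [271. 195.] 4797 (647.1, -91.3, 128.3, 44.1, -3.7) 82.2
lip [254. 265.] 278 (640.5, -130.0, 18.0, 10.7, -4.2) 82.3
lip [254. 326.] 601 (637.7, -182.8, 31.6, 10.9, -3.1) 81.8
```

Emit:
jog_arm(
  plan=[0.001, 0, 0, 0, 0, 0, 0.002, -0.0001, 0, 0, 0, 0, 0.003, -0.0001, 0, 0, 0, 0, 0.003, -0.0001, 0, 0, 0, 0],
)

```text
clock: 31.9
eef_pos: [644.3, -102.5, 77.9]
eef_rot: [-3.138, -0.0, 1.521]
wrist_force: [-11.7, 0.8, 4.7]
finger_gap: 13.4
finger_force: 40.0
```

Emit:
jog_arm(
  plan=[0, 0, 0, 0, 0, 0, 0, 0, 0, 0, 0, 0, 0, 0, 0, 0, 0, 0, 0, 0, 0.03, 0, 0, 0, 0, 0, 0.06, 0, 0, 0, -0.03, 0.035, 0.08, 0, 0, 6, -0.06, 0.075, 0.08, 0, 0, 12, -0.09, 0.115, 0.08, 0, 0, 18, -0.12, 0.155, 0.08, 0, 0, 24, -0.15, 0.2, 0.08, 0, 0, 30, -0.18, 0.24, 0.08, 0, 0, 30, -0.21, 0.28, 0.08, 0, 0, 30, -0.24, 0.33, 0.06, 0, 0, 30, -0.27, 0.38, 0.04, 0, 0, 30, -0.29, 0.42, 0.02, 0, 0, 30, -0.303, 0.4377, 0, 0, 0, 30, -0.303, 0.4377, -0.012, 0, 0, 30, -0.303, 0.4377, -0.012, 0, 0, 30, -0.303, 0.4377, -0.012, 0, 0, 30],
  claw=0.034,
)

```text
clock: 33.8
eef_pos: [342.9, 334.9, 66.5]
eef_rot: [3.141, -0.0, 2.044]
wrist_force: [0.5, -0.5, 1.6]
finger_gap: 33.7
finger_force: 0.0
```

```bash
python3 st.py|grep top; python3 ld.py wrist top; python3 - <<'E'
from h import *
z=np.load("top_d.npz"); W=z["W"];H=z["H"]; b=W[...,2]; h,sa=H[...,0],H[...,1]
for q,st,c in blobs((b>66)&(b<110)&(h>13)&(h<25)&(sa>50)&(W[...,0]>560)&(W[...,0]<720)&(W[...,1]>-340)&(W[...,1]<-60),60): print("lid in chest",st[4],rect(W[q]),np.median(W[q][:,2]))
E
```

```text
top chest [313. 143.] 207 (647.4, -163.4, 61.7, 29.9, -1.7) [41. 45. 67.]
top chest [336. 153.] 182 (615.9, -225.1, 48.5, 29.9, -7.7) [40. 45. 67.]
33.9 [343.5 334.8  67. ] [ 3.1399e+00 -3.0000e-04  2.0431e+00] 33.7
wrist lid [253. 199.] 5657 (340.9, 335.9, 119.4, 44.8, 27.0) (341.0, 335.9, 29.7, 13.7, -63.4) 32.1
top lid [383. 251.] 703 (350.0, -349.3, 119.1, 46.8, -28.6) (350.3, -349.0, 29.7, 13.6, 61.9) 35.7
top lid [134. 256.] 551 (344.1, 331.5, 118.9, 42.3, 27.1) (345.2, 328.6, 20.2, 13.6, -63.3) 33.8
lid in chest 589 (645.1, -104.3, 119.9, 36.8, -4.4) 75.2469088526118
```

Emit:
jog_arm(
  plan=[-0.0023, 0.0009, -0.03, 0, 0, 0, -0.0023, 0.0009, -0.05, 0, 0, 0, -0.0023, 0.0009, -0.0572, 0, 0, 0, -0.0023, 0.0009, -0.0572, 0, 0, 0, -0.0023, 0.0009, -0.0572, 0, 0, 0],
)

```text
clock: 34.5
eef_pos: [340.8, 336.2, 9.8]
eef_rot: [3.14, -0.0, 2.044]
wrist_force: [0.5, -0.7, -0.2]
finger_gap: 34.1
finger_force: 0.0
```

Emit:
jog_arm(
  plan=[0, 0, 0, 0, 0, 0, 0, 0, 0, 0, 0, 0, 0, 0, 0, 0, 0, 0, 0, 0, 0, 0, 0, 0, 0, 0, 0.04, 0, 0, 0, 0.01, -0.02, 0.08, 0, 0, 0, 0.025, -0.06, 0.11, 0, 0, -4, 0.04, -0.105, 0.12, 0, 0, -8, 0.055, -0.15, 0.12, 0, 0, -12, 0.07, -0.195, 0.12, 0, 0, -16, 0.085, -0.24, 0.12, 0, 0, -20, 0.1, -0.285, 0.12, 0, 0, -24, 0.115, -0.33, 0.12, 0, 0, -27, 0.13, -0.375, 0.12, 0, 0, -30.1, 0.145, -0.42, 0.12, 0, 0, -30.1, 0.16, -0.46, 0.11, 0, 0, -30.1, 0.17, -0.4895, 0.09, 0, 0, -30.1, 0.17, -0.4895, 0.069, 0, 0, -30.1, 0.17, -0.4895, 0.069, 0, 0, -30.1, 0.17, -0.4895, 0.069, 0, 0, -30.1],
  claw=0,
)

```text
clock: 36.5
eef_pos: [510.1, -153.2, 78.1]
eef_rot: [-3.141, -0.0, 1.519]
wrist_force: [1.2, 0.2, -0.0]
finger_gap: 13.8
finger_force: 40.0
```

```bash
python3 ins.py
```

```text
36.5 [ 510.1 -153.2   78.1] [-3.1410e+00 -2.0000e-04  1.5193e+00] 13.8 [ 1.2  0.2 -0. ]
lidtop [255. 215.] 6071 (509.7, -149.3, 119.3, 35.9, -2.9) [73.7 75.1 76.4]
 plane [-2.0000e-03 -4.0000e-03  7.5151e+01]
lip [439. 101.] 3595 (629.4, -75.5, 90.3, 14.7, -4.0) 82.3
lip [435. 187.] 4823 (632.7, -130.7, 104.2, 21.5, -3.9) 82.2
lip [420. 260.] 2084 (624.0, -184.4, 84.9, 15.3, -3.7) 82.1
lip [416. 332.] 1400 (629.1, -246.1, 70.3, 14.3, -3.7) 81.8
```

Emit:
jog_arm(
  plan=[0, 0.0012, 0, 0, 0, -0.5, 0.008, 0.0007, 0, 0, 0, -0.5, 0.016, 0.0002, 0, 0, 0, -0.5, 0.024, -0.0003, 0, 0, 0, -0.5, 0.032, -0.0008, 0, 0, 0, -0.5, 0.04, -0.0012, 0, 0, 0, -0.5, 0.04, -0.0012, 0, 0, 0, -0.5],
)

```text
clock: 37.25
eef_pos: [551.0, -154.8, 77.6]
eef_rot: [3.141, -0.0, 1.51]
wrist_force: [0.3, 0.7, -0.1]
finger_gap: 13.4
finger_force: 40.0
```

Emit:
jog_arm(
  plan=[0.01, -0.0006, 0, 0, 0, 0, 0.02, -0.0012, 0, 0, 0, 0, 0.03, -0.0018, 0, 0, 0, 0, 0.04, -0.0024, 0, 0, 0, 0, 0.05, -0.003, 0, 0, 0, 0, 0.06, -0.0036, 0, 0, 0, 0, 0.07, -0.0042, 0, 0, 0, 0, 0.08, -0.0048, 0, 0, 0, 0, 0.085, -0.0051, 0, 0, 0, 0, 0.085, -0.0051, 0, 0, 0, 0],
)

```text
clock: 38.25
eef_pos: [635.5, -159.9, 77.5]
eef_rot: [-3.141, -0.0, 1.51]
wrist_force: [-0.0, 0.4, -0.7]
finger_gap: 14.2
finger_force: 40.0
```

Emit:
jog_arm(
  plan=[0.001, -0.0001, 0, 0, 0, 0, 0.002, -0.0001, 0, 0, 0, 0, 0.003, -0.0002, 0, 0, 0, 0, 0.004, -0.0002, 0, 0, 0, 0, 0.004, -0.0002, 0, 0, 0, 0],
)

```text
clock: 38.75
eef_pos: [639.2, -160.1, 77.8]
eef_rot: [3.142, 0.0, 1.51]
wrist_force: [0.3, 0.1, -1.1]
finger_gap: 13.7
finger_force: 40.0
```

Emit:
jog_arm(
  plan=[0.001, -0.0001, 0, 0, 0, 0, 0.002, -0.0001, 0, 0, 0, 0, 0.002, -0.0001, 0, 0, 0, 0],
)

```text
clock: 39.05
eef_pos: [640.4, -160.0, 77.6]
eef_rot: [-3.139, -0.0, 1.51]
wrist_force: [-7.7, 1.0, 2.8]
finger_gap: 13.9
finger_force: 40.0
```

Emit:
jog_arm(
  plan=[0.001, -0.0001, 0, 0, 0, 0, 0.0015, -0.0001, 0, 0, 0, 0, 0.0015, -0.0001, 0, 0, 0, 0],
)

```text
clock: 39.35
eef_pos: [640.8, -160.0, 77.7]
eef_rot: [-3.136, -0.001, 1.51]
wrist_force: [-16.4, 3.4, 8.2]
finger_gap: 13.8
finger_force: 40.0
```

Emit:
jog_arm(
  plan=[-0.001, 0, 0, 0, 0, 0, -0.001, 0, 0, 0, 0, 0, -0.001, 0, 0, 0, 0, 0, -0.001, 0, 0.03, 0, 0, 0, -0.001, 0, 0.06, 0, 0, 0, -0.04, -0.02, 0.08, 0, 0, -6, -0.08, -0.04, 0.08, 0, 0, -12, -0.12, -0.07, 0.08, 0, 0, -18, -0.16, -0.1, 0.08, 0, 0, -25.2, -0.2, -0.13, 0.08, 0, 0, -25.2, -0.24, -0.155, 0.06, 0, 0, -25.2, -0.27, -0.175, 0.03, 0, 0, -25.2, -0.2932, -0.1876, 0, 0, 0, -25.2, -0.2932, -0.1876, -0.011, 0, 0, -25.2, -0.2932, -0.1876, -0.011, 0, 0, -25.2, -0.2932, -0.1876, -0.011, 0, 0, -25.2],
  claw=0.034,
)

```text
clock: 40.95
eef_pos: [350.6, -347.9, 67.7]
eef_rot: [3.14, 0.0, 1.071]
wrist_force: [-0.1, 0.5, 0.4]
finger_gap: 33.9
finger_force: 0.0
```

```bash
python3 ld.py wrist top; cat > lc.py <<'E'
from h import *
p,W,H=cloud("top"); b=W[...,2]; h,sa=H[...,0],H[...,1]; np.savez("lc.npz",p=p,W=W,H=H)
R=(W[...,0]>560)&(W[...,0]<720)&(W[...,1]>-340)&(W[...,1]<-60)
for q,st,c in blobs((b>66)&(b<110)&(h>13)&(h<25)&(sa>50)&R,60): print("lid in chest",st[4],rect(W[q]),np.median(W[q][:,2]))
m=(b>76)&(b<90)&(h<12)&(sa>30)&R
print("chest",rect(W[m]))
E
python3 lc.py
```

```text
40.95 [ 350.6 -347.9   67.7] [3.1404e+00 4.0000e-04 1.0713e+00] 33.9
wrist lid [252. 201.] 5481 (347.7, -347.7, 119.0, 45.9, -29.4) (347.5, -347.5, 30.5, 13.6, 61.5) 32.0
top lid [382. 250.] 526 (351.6, -346.8, 118.8, 41.1, -30.0) (352.7, -344.9, 21.1, 13.3, 65.4) 37.7
lid in chest 589 (645.2, -103.8, 120.4, 37.1, -4.0) 75.34703987386183
lid in chest 586 (641.7, -162.3, 120.1, 36.3, -3.9) 75.20715245259339
chest (643.6, -192.9, 243.9, 129.7, 86.1)
```

Emit:
jog_arm(
  plan=[-0.003, 0.0003, -0.03, 0, 0, -0.4, -0.003, 0.0003, -0.05, 0, 0, -0.4, -0.003, 0.0003, -0.058, 0, 0, -0.4, -0.003, 0.0003, -0.058, 0, 0, -0.4, -0.003, 0.0003, -0.058, 0, 0, -0.4],
)

```text
clock: 41.6
eef_pos: [347.1, -347.9, 9.7]
eef_rot: [3.14, 0.0, 1.064]
wrist_force: [0.2, -0.2, 0.0]
finger_gap: 34.2
finger_force: 0.0
```

Emit:
jog_arm(
  plan=[0, 0, 0, 0, 0, 0, 0, 0, 0, 0, 0, 0, 0, 0, 0, 0, 0, 0, 0, 0, 0, 0, 0, 0, 0, 0, 0.04, 0, 0, 0, 0.01, 0.01, 0.08, 0, 0, 0, 0.03, 0.03, 0.11, 0, 0, 6, 0.06, 0.05, 0.12, 0, 0, 12, 0.09, 0.075, 0.12, 0, 0, 18, 0.12, 0.1, 0.12, 0, 0, 25.2, 0.15, 0.12, 0.11, 0, 0, 25.2, 0.1605, 0.134, 0.09, 0, 0, 25.2, 0.1605, 0.134, 0.069, 0, 0, 25.2, 0.1605, 0.134, 0.069, 0, 0, 25.2, 0.1605, 0.134, 0.069, 0, 0, 25.2],
  claw=0,
)

```text
clock: 43.1
eef_pos: [506.9, -213.8, 78.1]
eef_rot: [-3.141, -0.0, 1.503]
wrist_force: [0.1, -0.3, -0.4]
finger_gap: 13.8
finger_force: 40.0
```

```bash
python3 ins.py
```

```text
43.1 [ 506.9 -213.8   78.1] [-3.1412e+00 -1.0000e-04  1.5030e+00] 13.8 [ 0.1 -0.3 -0.4]
lidtop [255. 214.] 6440 (506.7, -208.9, 119.3, 37.9, -4.0) [73.8 75.1 76.4]
 plane [-2.0000e-03 -2.0000e-03  7.5142e+01]
lip [427.   1.] 315 (615.8, -81.9, 63.9, 1.7, -4.2) 80.2
lip [438.  88.] 5404 (626.9, -130.4, 92.9, 21.0, -3.9) 82.2
lip [415. 178.] 3269 (626.8, -190.1, 100.8, 24.9, -3.9) 82.4
lip [420. 260.] 2264 (620.6, -246.7, 85.6, 15.5, -4.1) 82.0
lip [417. 328.] 1705 (624.5, -305.0, 69.3, 16.5, -3.2) 81.9
```

Emit:
jog_arm(
  plan=[0, -0.0006, 0, 0, 0, 0, 0.008, -0.0011, 0, 0, 0, 0, 0.016, -0.0017, 0, 0, 0, 0, 0.024, -0.0022, 0, 0, 0, 0, 0.032, -0.0028, 0, 0, 0, 0, 0.04, -0.0033, 0, 0, 0, 0, 0.04, -0.0033, 0, 0, 0, 0],
)

```text
clock: 43.85
eef_pos: [547.8, -216.8, 77.6]
eef_rot: [3.141, -0.0, 1.504]
wrist_force: [0.5, -0.6, 0.6]
finger_gap: 13.6
finger_force: 40.0
```

Emit:
jog_arm(
  plan=[0.01, -0.0007, 0, 0, 0, 0, 0.02, -0.0014, 0, 0, 0, 0, 0.03, -0.002, 0, 0, 0, 0, 0.04, -0.0027, 0, 0, 0, 0, 0.05, -0.0034, 0, 0, 0, 0, 0.06, -0.0041, 0, 0, 0, 0, 0.07, -0.0048, 0, 0, 0, 0, 0.08, -0.0054, 0, 0, 0, 0, 0.085, -0.0058, 0, 0, 0, 0, 0.085, -0.0058, 0, 0, 0, 0],
)

```text
clock: 44.85
eef_pos: [632.4, -222.6, 77.5]
eef_rot: [-3.141, -0.0, 1.504]
wrist_force: [0.5, 0.8, -0.1]
finger_gap: 13.8
finger_force: 40.0
```

Emit:
jog_arm(
  plan=[0.001, -0.0001, 0, 0, 0, 0, 0.002, -0.0001, 0, 0, 0, 0, 0.003, -0.0002, 0, 0, 0, 0, 0.0035, -0.0002, 0, 0, 0, 0, 0.0035, -0.0002, 0, 0, 0, 0],
)

```text
clock: 45.35
eef_pos: [635.5, -222.9, 77.8]
eef_rot: [3.142, 0.0, 1.503]
wrist_force: [-0.2, -0.7, -0.1]
finger_gap: 13.5
finger_force: 40.0
```

Emit:
jog_arm(
  plan=[0.001, -0.0001, 0, 0, 0, 0, 0.002, -0.0001, 0, 0, 0, 0, 0.0025, -0.0001, 0, 0, 0, 0, 0.0025, -0.0001, 0, 0, 0, 0],
)

```text
clock: 45.75
eef_pos: [637.0, -223.0, 77.7]
eef_rot: [-3.139, -0.0, 1.503]
wrist_force: [-10.8, 0.3, 3.7]
finger_gap: 13.5
finger_force: 40.0
```

Emit:
jog_arm(
  plan=[-0.0005, 0, 0, 0, 0, 0, -0.0005, 0, 0, 0, 0, 0, -0.0005, 0, 0, 0, 0, 0, 0, 0, 0.04, 0, 0, 0, 0, 0.01, 0.08, 0, 0, 0, 0, 0.03, 0.12, 0, 0, 8, 0, 0.03, 0.16, 0, 0, 16, 0, 0.03, 0.2, 0, 0, 24, 0, 0.03, 0.22, 0, 0, 32, 0, 0.03, 0.22, 0, 0, 40, 0, 0.03, 0.22, 0, 0, 48, 0, 0.03, 0.22, 0, 0, 56, 0, 0.03, 0.22, 0, 0, 64, 0, 0.03, 0.22, 0, 0, 72, 0, 0.03, 0.22, 0, 0, 80, 0, 0.03, 0.22, 0, 0, 88, 0, 0.03, 0.22, 0, 0, 90, 0, 0.03, 0.22, 0, 0, 90, 0, 0.03, 0.22, 0, 0, 90],
  claw=0.034,
)

```text
clock: 47.65
eef_pos: [638.0, -193.0, 297.8]
eef_rot: [-3.142, 0.0, 3.073]
wrist_force: [-0.1, -0.5, -0.0]
finger_gap: 34.1
finger_force: 0.0
```

```bash
python3 - <<'E'
from h import *
s=manip.read_state(); print(s["clock"],s["eef_pos"].round(1))
p,W,H=cloud("wrist"); np.savez("fin.npz",p=p,W=W,H=H); cv2.imwrite("pics/fin.png",p[:,:,::-1]); b=W[...,2]; h,sa=H[...,0],H[...,1]
R=(W[...,0]>550)&(W[...,0]<730)&(W[...,1]>-340)&(W[...,1]<-40)
m=(b>78)&(b<87)&(h<13)&(sa>30)&R; print("chest",rect(W[m]),np.percentile(W[m][:,2],[5,50,95]))
P=W[m]; A=np.c_[P[:,:2]-P[:,:2].mean(0),np.ones(len(P))]; print("plane",np.linalg.lstsq(A,P[:,2],rcond=None)[0].round(4))
for q,st,c in blobs((b>66)&(b<110)&(h>13)&(h<25)&(sa>50)&R,60): print("lid",st[4],rect(W[q]),np.median(W[q][:,2]).round(1))
m=(b>12)&(b<26)&(h<13)&(sa>30)&R; print("plinth",rect(W[m]))
E
```

```text
47.65 [ 638.  -193.   297.8]
chest (641.5, -192.2, 244.7, 128.5, 86.7) [80.76274405 82.20352892 83.51264638]
plane [-9.00000e-04  4.00000e-04  8.21624e+01]
lid 1888 (636.2, -222.8, 119.1, 37.6, -3.4) 74.4
lid 1905 (640.2, -160.6, 118.4, 36.5, -3.5) 74.4
lid 1862 (643.4, -101.9, 119.4, 36.5, -3.7) 74.4
plinth (621.7, -190.2, 265.5, 112.9, 87.1)
```

View pics/fin.png

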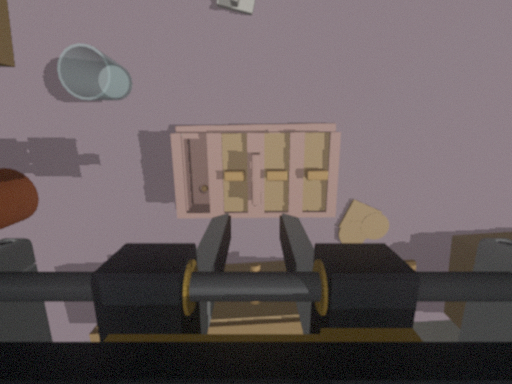

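```bash
python3 -c "
from cell import manip; print(manip.sign_off())"
```

```text
the job is handed in; nothing more can be done
None
```

The job is handed in at about 48 s: the chest sits flat on its plinth, and the three stamps lie handle up in bays 1 to 3, each under a lid measured as fully home. One stamp slipped and landed tilted in its bay, so I pushed it flat before putting the lids on. The bottle and jar were not touched.

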